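# Make up three parcel collection orders

### The job

Make up the three orders waiting on the parcel counter: stand the tall thin tube and lay the low oblong carton in the long tray, put the short wide tube and the cube carton in the square tray, and stand the slim upright carton in the gap in the row of packed cartons on the rack, turned like its neighbours and in line with the row, fully down on the rack. Every parcel ends right way up, as it stands now, flat on the floor of its tray or rack and let go. Do not drop any parcel and do not push the row's cartons out of place.

Things in the scene. Friction and masses are not known exactly. Their poses are not given: they have to be found in the camera images.
- tall_tube: Loose upright cardboard mailing tube, diameter 40 mm, height 130 mm, white plastic cap on top, white paper band; 80 to 170 g. (Sizes in mm.) Origin: centre of its underside, z up (the tube's axis).
- short_tube: Loose upright short wide cardboard tube, diameter 60 mm, height 60 mm, white cap, white band; 90 to 180 g. (Sizes in mm.) Origin: centre of its underside, z up (the tube's axis).
- flat_carton: Loose low oblong cardboard carton, 85 (its x) by 55 (its y) by 35 high, tape along its x, white label; 85 to 170 g. (Sizes in mm.) Origin: centre of its underside, z up.
- cube_carton: Loose cube-shaped cardboard carton, 50 by 50 by 50, white label; 70 to 140 g. (Sizes in mm.) Origin: centre of its underside, z up.
- slim_carton: Loose slim upright cardboard carton, 58 (its x) by 30 (its y, the thickness) by 110 high, white labels; 105 to 210 g. (Sizes in mm.) Origin: centre of its underside, z up.
- long_tray: Fixed grey open tray, outside 140 (its x) by 220 (its y) by 30 high, walls and floor 4 thick (floor top at z = 4, inside 132 by 212). (Sizes in mm.) Origin: centre of its underside, z up. Its yaw is within 0.25 rad of the world's.
- square_tray: Fixed grey open tray, outside 160 by 160 by 30 high, walls and floor 4 thick (floor top at z = 4, inside 152 by 152). (Sizes in mm.) Origin: centre of its underside, z up. Its yaw is within 0.25 rad of the world's.
- row_rack: Fixed pale blue rack: base plate 85 (its x) by 190 (its y) by 6 thick, end plates 65 high at y = +-93, open to -x and +x. At each end two loose cartons stand packed (60 deep in x, tops at most 86 above the work surface); between them one gap 42 wide in y, centred on the rack's origin. (Sizes in mm.) Origin: centre of its underside, z up. Yaw within 0.25 rad of the world's.
- left_neighbour: Loose carton standing in the row beside the gap, on its +y side: 60 (x) by 28 (y) by 80 high, same yaw as the rack; to be left in place. (Sizes in mm.) Origin: centre of its underside, z up.
- right_neighbour: Loose carton standing in the row beside the gap, on its -y side: 60 (x) by 33 (y) by 80 high, same yaw as the rack; to be left in place. (Sizes in mm.) Origin: centre of its underside, z up.

How it is judged:
At the end, for the whole second after the job is handed in: All five parcels released, at rest, upright within 0.12 rad on the floor of their tray or rack; slim carton within 15 mm (rack x) and 12 mm (rack y) of the gap's middle and 0.25 rad of the rack's direction, either way round; both cartons beside the gap moved under 15 mm, upright (x of tall_tube in the frame of long_tray between -0.06 and 0.06 m and y of tall_tube in the frame of long_tray between -0.1 and 0.1 m and z of tall_tube in the frame of long_tray between 0 and 0.01 m and angle between each of tall_tube, flat_carton, short_tube, cube_carton, slim_carton's own z axis and vertical below 0.12 rad and x of flat_carton in the frame of long_tray between -0.06 and 0.06 m and y of flat_carton in the frame of long_tray between -0.1 and 0.1 m and z of flat_carton in the frame of long_tray between 0 and 0.01 m and x of short_tube in the frame of square_tray between -0.07 and 0.07 m and y of short_tube in the frame of square_tray between -0.07 and 0.07 m and z of short_tube in the frame of square_tray between 0 and 0.01 m and x of cube_carton in the frame of square_tray between -0.07 and 0.07 m and y of cube_carton in the frame of square_tray between -0.07 and 0.07 m and z of cube_carton in the frame of square_tray between 0 and 0.01 m and x of slim_carton in the frame of row_rack between -0.015 and 0.015 m and y of slim_carton in the frame of row_rack between -0.012 and 0.012 m and z of slim_carton in the frame of row_rack between 0 and 0.012 m and angle between the x axis of slim_carton and the x axis of row_rack, either way round below 0.25 rad and linear speed of each of tall_tube, short_tube, flat_carton, cube_carton, slim_carton below 0.02 m/s and angular speed of each of tall_tube, short_tube, flat_carton, cube_carton, slim_carton below 0.2 rad/s and contact force between the fingers and tall_tube below 0.1 N and contact force between the fingers and short_tube below 0.1 N and contact force between the fingers and flat_carton below 0.1 N and contact force between the fingers and cube_carton below 0.1 N and contact force between the fingers and slim_carton below 0.1 N and distance of each of left_neighbour, right_neighbour from where it was at the start of the episode below 0.015 m and angle between each of left_neighbour, right_neighbour's own z axis and vertical below 0.15 rad); the robot touches nothing.
It fails at once if a carton standing beside the gap is pushed more than 15 mm out of place or tipped by more than 0.25 rad (distance of any of left_neighbour, right_neighbour from where it was at the start of the episode above 0.015 m or angle between any of left_neighbour, right_neighbour's own z axis and vertical above 0.25 rad).
It fails at once if a parcel is dropped (falls free of the fingers at more than 0.7 m/s, a fall of about 25 mm) ((linear speed of tall_tube above 0.7 m/s and contact force between the fingers and tall_tube below 0.05 N) or (linear speed of short_tube above 0.7 m/s and contact force between the fingers and short_tube below 0.05 N) or (linear speed of flat_carton above 0.7 m/s and contact force between the fingers and flat_carton below 0.05 N) or (linear speed of cube_carton above 0.7 m/s and contact force between the fingers and cube_carton below 0.05 N) or (linear speed of slim_carton above 0.7 m/s and contact force between the fingers and slim_carton below 0.05 N)).
It also fails if it takes over 128 s, if anything falls off the work surface, if the arm or the gripper's body presses on something with over 40 N, if the wrist force passes 120 N, or if a joint passes its speed limit or range.

### The arm

A 6-joint arm with a two-finger parallel gripper is mounted at the origin on the work surface. World frame = base frame: x ahead of the robot, y to its left, z up, the work surface at z = 0. Lengths are in m, angles in rad, forces in N, time in s.
With the tool pointing down it reaches from about 0.35 to 0.925 m from the base axis. Payload 6.4 kg.
Tool frame: the origin (TCP) lies at the very end of the fingers, on their centre line; the grasp point (between the pads) lies 19 mm behind it; z points along the fingers, y is the line along which they close (so a half turn about z gives the same grasp; the last joint's range is limited). The gripper opens to 85 mm and grips with 20 to 120 N. Pads are 22 mm wide; open, the fingers measure 114 mm over their backs; the gripper's body (76 mm by 85 mm) begins 54 mm behind the grasp point. The pads swing forward as they close: fully open they stand 13 mm farther back than shut.
Start: joints at [1.034, 0.245, 1.558, -0, 1.339, -0.174], TCP at [0.231, 0.608, 0.231] pointing down, gripper open.
Joint ranges: [-3.13, 3.13], [-1.02, 2.26], [0.13, 2.54], [-0.95, 4.09], [0.21, 2.88], [-2.74, 2.74]. Speed limits (rad/s): [2.57, 2.57, 3.14, 3.14, 3.14, 3.14].

### API

Orientations are given as a 3x3 rotation matrix whose columns are the frame's x, y, z axes.
In Python, from station import env gives the robot as it stands. The module is installed in compiled form; this text tells all that it offers.
- The arm moves only by the shell command python3 -m inch 'ROWS' [FORCE]. ROWS is JSON, a list of rows, each an object with "travel": the shift along the tool's x, y, z in m, a list of three; "angular": the turn, a rotation vector about the tool's x, y, z in rad, a list of three; "jaw": the closure, from -1 (fully open) to 1 (shut). In form: [{"travel": [tx, ty, tz], "angular": [wx, wy, wz], "jaw": jaw}, ...]. A call has exactly 8 rows; each row is the pose to reach, as a shift and turn from the pose commanded when the call began, along the tool's axes at that moment; what a row does not reach only later rows make up. A row lasts 1/8 s, in which the tool goes at most 62.5 mm and 10.7 degrees, less where a joint would pass 70% of its speed; a pose out of reach is approached as far as the arm can. A call with a gripper value outside its range is refused whole. The fingers move at their own pace and stop on an object; FORCE is the grip in N (left out, the last holds). Time passes only in rows, so rows that repeat a pose let the fingers close, or fill a call up. It gives the time, the measured TCP pose, the force, the opening and the grip force at its end, in the units of the state.
- env.get_obs(): the state, without advancing time (a new reading comes with each control period).
- env.camera(name): name is "side" or "top"; returns the picture (480x640x3 uint8, red, green, blue); there is no depth.
- env.calibration(name): a dict with "fx", "fy", "cx", "cy" (pixels), "R" (3x3) and "t" (3): a world point X has camera coordinates R X + t. Camera axes: x right, y down, z forward; pixel columns grow to the right and rows downward; lengths in m; the calibration is good to about 2 mm. A picture is of the moment at which its call begins. calibration takes no time and is no camera call.
- env.close_job(): hands the job in; it is judged then, once.
The state is a dict: "t": time; "joints": joint angles; "joint_velocities": joint speeds; "effort": joint torques, N m; "tool_pos": TCP position; "ee_rot": TCP orientation; "wrist_force": force on the tool from outside, world axes, zero at the start; "torque": the same for the moment, N m; "gripper_width": finger opening in m; "finger_force": force on a finger pad.
Only numpy, scipy, OpenCV 4.12 (cv2) and the standard library are available. Lean on these libraries where they do the work, as an engineer would, in place of code of your own. Each camera call takes 0.05 s, during which the arm holds its last target. There are 200 camera calls.

## Working session

There is one attempt and no reset: what is moved stays moved. The work goes in short steps, Python scripts to look and compute and a shell command to move; the robot and the scene stay as the last step left them, time stands still between calls to the robot, and variables do not carry over. Pictures are saved under pics/ and viewed, at most 14 in all, crops included, and the job is handed in when it is done.

```bash
mkdir -p pics; python3 - <<'E'
from station import env
import cv2,numpy as np
for n in("top","side"):
    cv2.imwrite(f"pics/{n}0.png",env.camera(n)[:,:,::-1]); c=env.calibration(n); print(n,{k:np.round(v,4).tolist() for k,v in c.items()})
o=env.get_obs();print(o["t"],np.round(o["tool_pos"],4),np.round(o["ee_rot"],3).tolist(),o["gripper_width"])
E
```

```text
top {'fx': 617.0454, 'fy': 617.0454, 'cx': 324.9741, 'cy': 233.6449, 'R': [[-0.0287, -0.9995, -0.0094], [-0.9931, 0.0296, -0.1134], [0.1136, 0.0061, -0.9935]], 't': [0.0154, 0.5135, 1.1967]}
side {'fx': 468.9551, 'fy': 468.9551, 'cx': 320.787, 'cy': 247.9882, 'R': [[0.7836, -0.621, -0.0193], [-0.3645, -0.4344, -0.8236], [0.5031, 0.6524, -0.5668]], 't': [-0.4112, 0.2237, 0.7701]}
0.1 [0.2304 0.6073 0.2303] [[-0.935, 0.355, -0.001], [0.355, 0.935, -0.002], [0.0, -0.002, -1.0]] 0.0853223163287664
```

View pics/top0.png

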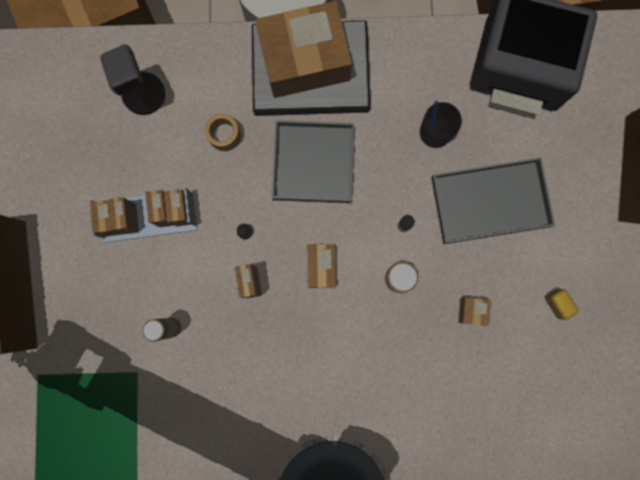

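View pics/side0.png

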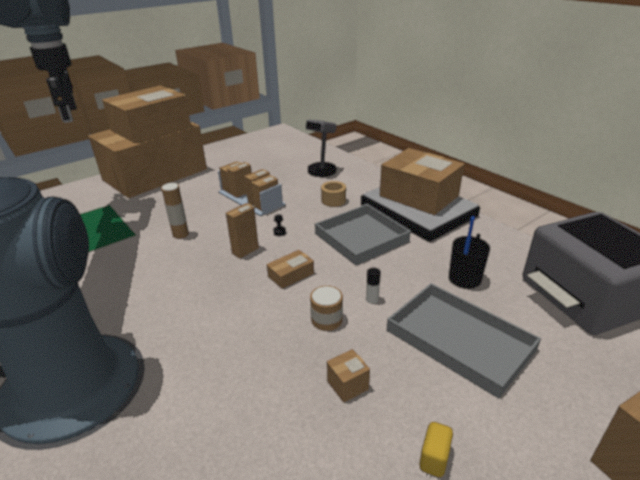

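The top view shows every item: the rack at (145,215), the square tray at (314,162), the long tray at (492,201), the tall tube's cap at (153,330), slim carton at (247,281), flat carton at (322,265), short tube at (403,277) and cube at (476,311). I'll enlarge it to read the corners.

```bash
python3 - <<'E'
import cv2
i=cv2.imread("pics/top0.png")
def c(n,u0,v0,u1,v1,s):
    p=cv2.convertScaleAbs(cv2.resize(i[v0:v1,u0:u1],None,fx=s,fy=s,interpolation=cv2.INTER_CUBIC),alpha=1.3)
    for u in range((u0+19)//20*20,u1,20):
        cv2.line(p,((u-u0)*s,0),((u-u0)*s,6),(0,255,0),1); cv2.putText(p,str(u),((u-u0)*s-10,18),0,.4,(0,255,0),1)
    for v in range((v0+19)//20*20,v1,20):
        cv2.line(p,(0,(v-v0)*s),(6,(v-v0)*s),(0,255,0),1); cv2.putText(p,str(v),(8,(v-v0)*s+4),0,.4,(0,255,0),1)
    cv2.imwrite(f"pics/{n}.png",p)
c("cl",80,180,280,328+17,4 if 0 else 3)
c("cr",220,225,500,335,2 if 0 else 2)
c("l4",84,184,204,246,6)
c("m4",230,235,350,305,6)
c("r4",380,250,500,335,6)
E
```

```text
(no output)
```

View pics/l4.png

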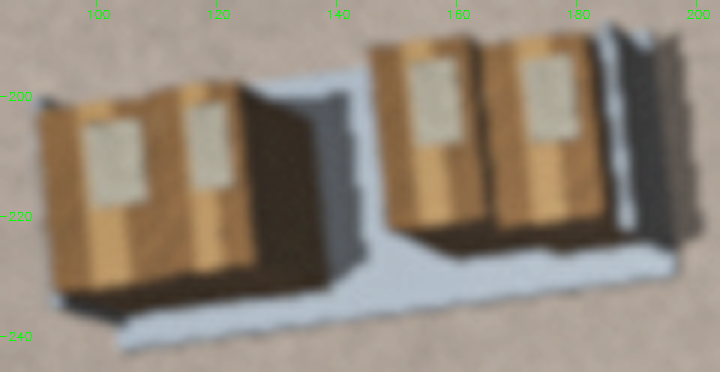

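View pics/m4.png

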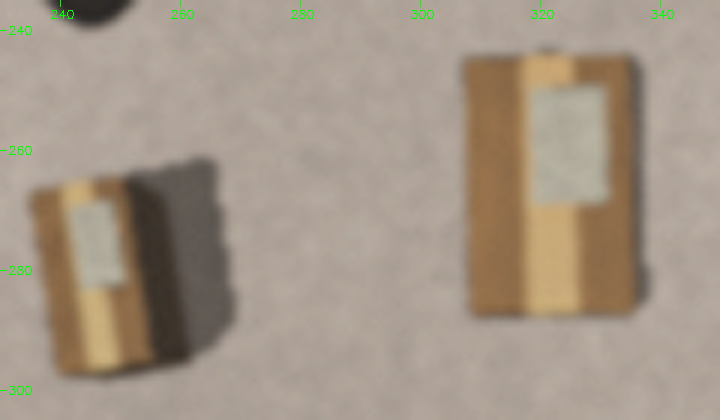

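View pics/r4.png

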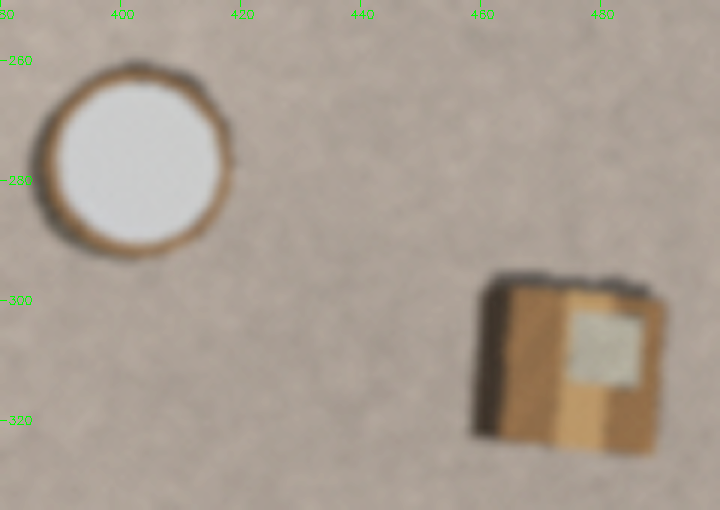

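Readings: slim carton's top corners at (235,267), (251,265), (255,295), (240,297). The gap edges run (123,198)-(127,228) on the left and (146,191)-(149,222) on the right. Flat carton's corners span (307,244)-(336,287), the short tube centre is (403,277) and the cube's corners span (465,298)-(489,325).

```bash
cat > h.py <<'E'
from station import env
import numpy as np, cv2
def ray(uv,z,cam="top"):
    c=env.calibration(cam);R=np.array(c["R"]);t=np.array(c["t"])
    d=R.T@np.array([(uv[0]-c["cx"])/c["fx"],(uv[1]-c["cy"])/c["fy"],1]);o=-R.T@t
    return (o+d*(z-o[2])/d[2])[:2]
def proj(X,cam="top"):
    c=env.calibration(cam);p=np.array(c["R"])@np.array(X)+np.array(c["t"])
    return np.array([c["fx"]*p[0]/p[2]+c["cx"],c["fy"]*p[1]/p[2]+c["cy"]])
E
python3 - <<'E'
from h import *
S={"slim":(.11,[(235,266.7),(250.8,264.7),(255.5,295),(240,297.5)]),
"flat":(.035,[(307.2,244.5),(335.5,244.5),(336.2,287.5),(308.7,287.5)]),
"cube":(.05,[(465,298),(490.5,300.5),(488.7,325.5),(463.3,322.8)]),
"gap":(.086,[(123.2,197.7),(145.7,191.5),(148.7,222.3),(127,228.2)]),
"sq":(.03,[(276,123),(354,124),(352,202),(273,201)]),
"long":(.03,[(432,176),(541,159),(552,226),(444,242)])}
for n,(z,c) in S.items():
    P=np.array([ray(q,z) for q in c])
    e=P-np.roll(P,-1,0); L=np.linalg.norm(e,axis=1)*1e3
    d=P[0]-P[3]+P[1]-P[2]
    print(n,P.mean(0).round(4),"yaw of 'up' edge",np.arctan2(d[1],d[0]).round(3),"sides",L.round(0))
for n,z,q in(("short",.06,(402.8,277)),("tall",.13,(153,330))): print(n,ray(q,z).round(4))
i=cv2.imread("pics/top0.png")[300:360,120:200]
h=cv2.cvtColor(i,cv2.COLOR_BGR2HSV); m=((h[:,:,2]>150)&(h[:,:,1]<30)).astype('u1')
n,_,s,c=cv2.connectedComponentsWithStats(m);k=1+s[1:,4].argmax();print(s[k],c[k]+[120,300],ray(c[k]+[120,300],.13))
E
```

```text
slim [0.4212 0.149 ] yaw of 'up' edge 0.144 sides [29. 56. 29. 57.]
flat [0.4494 0.0082] yaw of 'up' edge -0.003 sides [56. 85. 54. 85.]
cube [ 0.3519 -0.2871] yaw of 'up' edge -0.127 sides [49. 48. 49. 48.]
gap [0.5636 0.3589] yaw of 'up' edge 0.115 sides [44. 60. 43. 60.]
sq [0.6589 0.0189] yaw of 'up' edge -0.058 sides [158. 160. 158. 160.]
long [ 0.5701 -0.3347] yaw of 'up' edge 0.11 sides [222. 137. 217. 135.]
short [ 0.422  -0.1467]
tall [0.3373 0.3134]
[ 25  22  16  17 215] [152.53488372 329.98139535] [0.33737863 0.31423715]
```

```bash
cat >> h.py <<'E'
def to(x,y,z,a):
    o=env.get_obs();R=np.array(o["ee_rot"]);ya=np.array([np.cos(a),np.sin(a),0]);za=np.array([0,0,-1.])
    G=np.c_[np.cross(ya,za),ya,za]
    print("travel",(R.T@(np.array([x,y,z])-o["tool_pos"])).round(4),"angular",cv2.Rodrigues(R.T@G)[0].ravel().round(4))
def st():
    o=env.get_obs();R=np.array(o["ee_rot"]);print("t",round(o["t"],2),"p",np.round(o["tool_pos"],4),"yaw",np.arctan2(R[1,1],R[0,1]).round(4),"tilt",R[:2,2].round(4),"w",round(o["gripper_width"],4),"ff",np.round(o["finger_force"],1),"F",np.round(o["wrist_force"],1))
E
python3 -c "
from h import *
to(.4212,.149,.24,.144)
for q,z in(((104,242),.006),((196.5,229.5),.006)): print(ray(q,z))"
```

```text
travel [-0.341  -0.3607 -0.0092] angular [-1.700e-03  6.000e-04  1.064e+00]
[0.51264943 0.449126  ]
[0.53259062 0.2610512 ]
```

```bash
python3 -m inch '[{"travel":[-0.04,-0.04,0],"angular":[0,0,0.13],"jaw":-1},{"travel":[-0.08,-0.085,0],"angular":[0,0,0.26],"jaw":-1},{"travel":[-0.12,-0.13,0],"angular":[0,0,0.4],"jaw":-1},{"travel":[-0.16,-0.17,0],"angular":[0,0,0.53],"jaw":-1},{"travel":[-0.2,-0.21,0],"angular":[0,0,0.66],"jaw":-1},{"travel":[-0.24,-0.255,-0.005],"angular":[0,0,0.8],"jaw":-1},{"travel":[-0.28,-0.3,-0.005],"angular":[0,0,0.93],"jaw":-1},{"travel":[-0.32,-0.34,-0.009],"angular":[0,0,1.064],"jaw":-1}]' 40; python3 -c "
from h import *
st();to(.4212,.149,.19,.144)"
```

```text
t: 1.1
tool_pos: [0.4091, 0.1743, 0.2399]
ee_rot: [[-0.139, 0.99, -0.001], [0.99, 0.139, -0.0], [0.0, -0.001, -1.0]]
wrist_force: [1.3, -0.1, 0.9]
gripper_width: 0.0856
finger_force: 0.0
t 1.1 p [0.4091 0.1743 0.2399] yaw 0.1395 tilt [-0.0005 -0.0001] w 0.0856 ff 0.0 F [ 1.3 -0.1  0.9]
travel [-0.0268  0.0085  0.0499] angular [-0.0005 -0.     -0.0045]
```

```bash
python3 -m inch '[{"travel":[-0.014,0.004,0],"angular":[0,0,0],"jaw":-1},{"travel":[-0.026,0.008,0.005],"angular":[0,0,0],"jaw":-1},{"travel":[-0.026,0.008,0.04],"angular":[0,0,0],"jaw":-1},{"travel":[-0.026,0.008,0.075],"angular":[0,0,0],"jaw":-1},{"travel":[-0.026,0.008,0.1],"angular":[0,0,0],"jaw":-1},{"travel":[-0.026,0.008,0.1],"angular":[0,0,0],"jaw":-1},{"travel":[-0.026,0.008,0.1],"angular":[0,0,0],"jaw":-1},{"travel":[-0.026,0.008,0.1],"angular":[0,0,0],"jaw":-1}]' >/dev/null; python3 - <<'E'
from h import *
st();to(.4212,.149,.065,.144)
i=env.camera("side")[:,:,::-1][130:290,140:330]
cv2.imwrite("pics/s1.png",cv2.resize(i,None,fx=3.5,fy=3.5,interpolation=cv2.INTER_CUBIC))
E
```

```text
t 2.1 p [0.4217 0.152  0.1417] yaw 0.1447 tilt [0.0026 0.0003] w 0.0854 ff 0.0 F [0.4 0.3 0.5]
travel [-0.0029 -0.0012  0.0767] angular [0.0026 0.0001 0.0007]
```

View pics/s1.png

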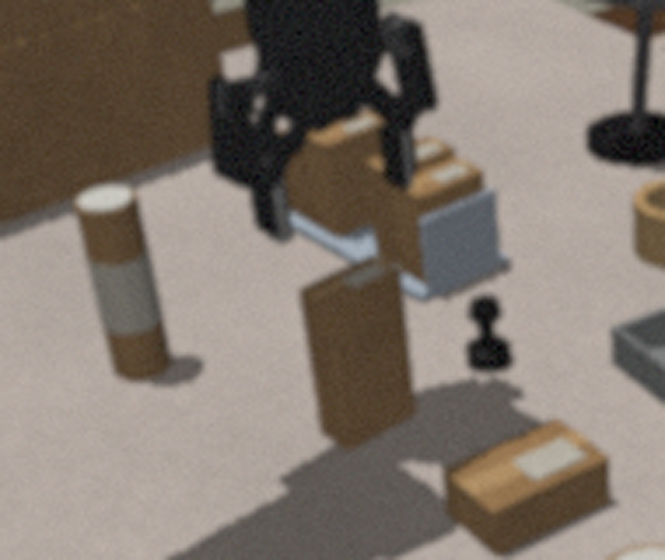

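The open fingers straddle the slim carton along its long side, with the near finger left of it and the far one right. I'll descend and close.

```bash
python3 -m inch '[{"travel":[-0.003,-0.001,0.02],"angular":[0,0,0],"jaw":-1},{"travel":[-0.003,-0.001,0.05],"angular":[0,0,0],"jaw":-1},{"travel":[-0.003,-0.001,0.077],"angular":[0,0,0],"jaw":-1},{"travel":[-0.003,-0.001,0.077],"angular":[0,0,0],"jaw":-1},{"travel":[-0.003,-0.001,0.077],"angular":[0,0,0],"jaw":1},{"travel":[-0.003,-0.001,0.077],"angular":[0,0,0],"jaw":1},{"travel":[-0.003,-0.001,0.077],"angular":[0,0,0],"jaw":1},{"travel":[-0.003,-0.001,0.077],"angular":[0,0,0],"jaw":1}]' 40 >/dev/null
python3 -c "
from h import *
st()"
python3 -m inch '[{"travel":[0,0,0],"angular":[0,0,0],"jaw":1},{"travel":[0,0,0],"angular":[0,0,0],"jaw":1},{"travel":[0,0,-0.02],"angular":[0,0,0],"jaw":1},{"travel":[0,0,-0.05],"angular":[0,0,0],"jaw":1},{"travel":[0,0,-0.08],"angular":[0,0,0],"jaw":1},{"travel":[0,0,-0.11],"angular":[0,0,0],"jaw":1},{"travel":[0,0,-0.13],"angular":[0,0,0],"jaw":1},{"travel":[0,0,-0.135],"angular":[0,0,0],"jaw":1}]'>/dev/null
python3 -c "
from h import *
st();to(.564,.359,.2,.11)"
```

```text
t 3.15 p [0.4216 0.1487 0.065 ] yaw 0.1441 tilt [0.0029 0.0002] w 0.058 ff 43.1 F [-2.1 -0.1  7.2]
t 4.15 p [0.4209 0.1486 0.1997] yaw 0.144 tilt [0.003  0.0002] w 0.0571 ff 43.9 F [ 0.2 -1.  -2.9]
travel [0.1876 0.1718 0.0002] angular [0.003  0.0001 0.034 ]
```

```bash
python3 -m inch '[{"travel":[0.02,0.02,0],"angular":[0,0,0],"jaw":1},{"travel":[0.05,0.048,0],"angular":[0,0,0.01],"jaw":1},{"travel":[0.085,0.08,0],"angular":[0,0,0.02],"jaw":1},{"travel":[0.12,0.112,0],"angular":[0,0,0.03],"jaw":1},{"travel":[0.15,0.14,0],"angular":[0.003,0,0.034],"jaw":1},{"travel":[0.175,0.16,0],"angular":[0.003,0,0.034],"jaw":1},{"travel":[0.188,0.172,0],"angular":[0.003,0,0.034],"jaw":1},{"travel":[0.188,0.172,0],"angular":[0.003,0,0.034],"jaw":1}]'>/dev/null
python3 - <<'E'
from h import *
st();to(.564,.359,.12,.11)
a=env.camera("top")[:,:,::-1][170:260,80:220];b=env.camera("side")[:,:,::-1][80:230,180:330]
r=lambda i,s:cv2.convertScaleAbs(cv2.resize(i,s,interpolation=cv2.INTER_CUBIC),alpha=1.3)
cv2.imwrite("pics/g1.png",np.hstack([cv2.copyMakeBorder(r(a,(420,270)),0,110,0,0,0),r(b,(380,380))]))
E
```

```text
t 5.15 p [0.5631 0.3597 0.1965] yaw 0.111 tilt [-0.0052 -0.0014] w 0.0577 ff 44.0 F [ 0.6 -0.7 -2.7]
travel [-0.0007  0.0012  0.0765] angular [-0.0054  0.0008  0.001 ]
```

View pics/g1.png

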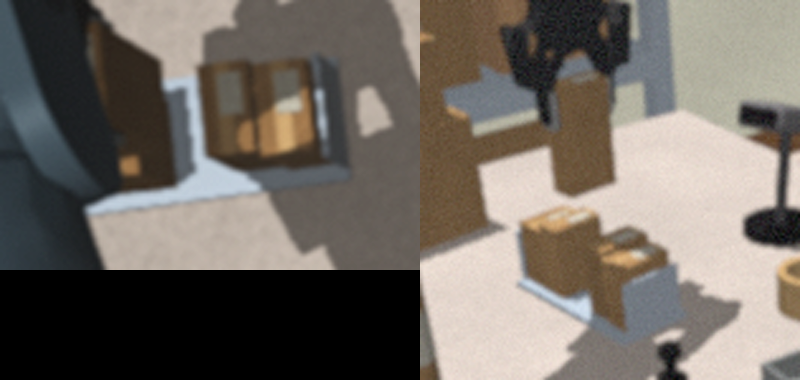

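The side view shows the slim carton upright above the gap, with its lower corners at crop (554,186), (572,196) and (615,183). I'll compare these with the prediction for a centred grasp.

```bash
python3 - <<'E'
from h import *
o=env.get_obs();p=o["tool_pos"];a=.111
for n,s in(("front",(-1,-1)),("right",(1,-1)),("left",(-1,1))):
    l=np.array([.029*s[0],.015*s[1]]);w=p[:2]+[np.cos(a)*l[0]-np.sin(a)*l[1],np.sin(a)*l[0]+np.cos(a)*l[1]]
    u=proj([*w,p[2]-.065],"side");print(n,u.round(1),((u-[180,80])*2.533+[420,0]).round(0))
i=env.camera("side")[:,:,::-1][140:165,222:268]
E
```

```text
front [239.6 157.8] [571. 197.]
right [257.6 151.1] [617. 180.]
left [232.6 154.6] [553. 189.]
```

```bash
python3 -m inch '[{"travel":[-0.001,0.001,0.01],"angular":[-0.005,0,0],"jaw":1},{"travel":[-0.001,0.001,0.03],"angular":[-0.005,0,0],"jaw":1},{"travel":[-0.001,0.001,0.045],"angular":[-0.005,0,0],"jaw":1},{"travel":[-0.001,0.001,0.06],"angular":[-0.005,0,0],"jaw":1},{"travel":[-0.001,0.001,0.075],"angular":[-0.005,0,0],"jaw":1},{"travel":[-0.001,0.001,0.09],"angular":[-0.005,0,0],"jaw":1},{"travel":[-0.001,0.001,0.1],"angular":[-0.005,0,0],"jaw":1},{"travel":[-0.001,0.001,0.1],"angular":[-0.005,0,0],"jaw":1}]'>/dev/null
python3 -c "
from h import *
st();to(.564,.359,.071,.11)"
```

```text
t 6.3 p [0.5638 0.3581 0.0971] yaw 0.11 tilt [ 0.0002 -0.0006] w 0.0577 ff 44.0 F [-0.9 -0.3 -2.3]
travel [0.0008 0.0003 0.0261] angular [ 0.0002  0.0006 -0.    ]
```

```bash
python3 -m inch '[{"travel":[0,0,0.006],"angular":[0,0,0],"jaw":1},{"travel":[0,0,0.012],"angular":[0,0,0],"jaw":1},{"travel":[0,0,0.018],"angular":[0,0,0],"jaw":1},{"travel":[0,0,0.022],"angular":[0,0,0],"jaw":1},{"travel":[0,0,0.024],"angular":[0,0,0],"jaw":1},{"travel":[0,0,0.025],"angular":[0,0,0],"jaw":1},{"travel":[0,0,0.026],"angular":[0,0,0],"jaw":1},{"travel":[0,0,0.026],"angular":[0,0,0],"jaw":1}]'>/dev/null
python3 -c "
from h import *
st()"
```

```text
t 7.3 p [0.5644 0.3584 0.0723] yaw 0.11 tilt [0.0021 0.0002] w 0.0576 ff 44.0 F [-0.7 -0.3 -2.2]
```

```bash
python3 -m inch '[{"travel":[0,0,0.001],"angular":[0,0,0],"jaw":1},{"travel":[0,0,0.002],"angular":[0,0,0],"jaw":1},{"travel":[0,0,0.002],"angular":[0,0,0],"jaw":1},{"travel":[0,0,0.002],"angular":[0,0,0],"jaw":1},{"travel":[0,0,0.002],"angular":[0,0,0],"jaw":1},{"travel":[0,0,0.002],"angular":[0,0,0],"jaw":0.3},{"travel":[0,0,0.002],"angular":[0,0,0],"jaw":-0.5},{"travel":[0,0,0.002],"angular":[0,0,0],"jaw":-1}]'
python3 -m inch '[{"travel":[0,0,0],"angular":[0,0,0],"jaw":-1},{"travel":[0,0,0],"angular":[0,0,0],"jaw":-1},{"travel":[0,0,0],"angular":[0,0,0],"jaw":-1},{"travel":[0,0,-0.02],"angular":[0,0,0],"jaw":-1},{"travel":[0,0,-0.06],"angular":[0,0,0],"jaw":-1},{"travel":[0,0,-0.1],"angular":[0,0,0],"jaw":-1},{"travel":[0,0,-0.14],"angular":[0,0,0],"jaw":-1},{"travel":[0,0,-0.16],"angular":[0,0,0],"jaw":-1}]' >/dev/null
python3 -c "
from h import *
st();to(.338,.3138,.2,.7)"
```

```text
t: 8.3
tool_pos: [0.5644, 0.3584, 0.07]
ee_rot: [[-0.11, 0.994, 0.002], [0.994, 0.11, 0.0], [0.0, 0.002, -1.0]]
wrist_force: [0.0, -0.0, -0.2]
gripper_width: 0.0801
finger_force: 0.0
t 9.3 p [0.5653 0.3589 0.2349] yaw 0.1101 tilt [0.0075 0.0025] w 0.0855 ff 0.0 F [ 1.4  0.2 -0.5]
travel [-0.0199 -0.2311  0.0331] angular [ 0.008   0.0007 -0.5899]
```

```bash
python3 -m inch '[{"travel":[-0.003,-0.035,-0.005],"angular":[0,0,0],"jaw":-1},{"travel":[-0.007,-0.085,0],"angular":[0,0,0],"jaw":-1},{"travel":[-0.011,-0.13,0.01],"angular":[0.004,0,0],"jaw":-1},{"travel":[-0.015,-0.175,0.02],"angular":[0.008,0,0],"jaw":-1},{"travel":[-0.018,-0.21,0.033],"angular":[0.008,0,0],"jaw":-1},{"travel":[-0.02,-0.228,0.033],"angular":[0.008,0,0],"jaw":-1},{"travel":[-0.02,-0.231,0.033],"angular":[0.008,0,0],"jaw":-1},{"travel":[-0.02,-0.231,0.033],"angular":[0.008,0,0],"jaw":-1}]' >/dev/null
python3 - <<'E'
from h import *
st();to(.338,.3138,.07,.11)
a=env.camera("top")[:,:,::-1][170:260,80:220];b=env.camera("side")[:,:,::-1][130:280,130:310]
r=lambda i,s:cv2.convertScaleAbs(cv2.resize(i,s,interpolation=cv2.INTER_CUBIC),alpha=1.3)
cv2.imwrite("pics/g2.png",np.hstack([cv2.copyMakeBorder(r(a,(420,270)),0,46,0,0,0),r(b,(380,316))]))
E
```

```text
t 10.3 p [0.3373 0.3133 0.1972] yaw 0.1099 tilt [-0.0051 -0.0003] w 0.0853 ff 0.0 F [ 0.2 -0.3 -0.1]
travel [0.0004 0.0014 0.1272] angular [-0.0051 -0.0002 -0.0001]
```

View pics/g2.png

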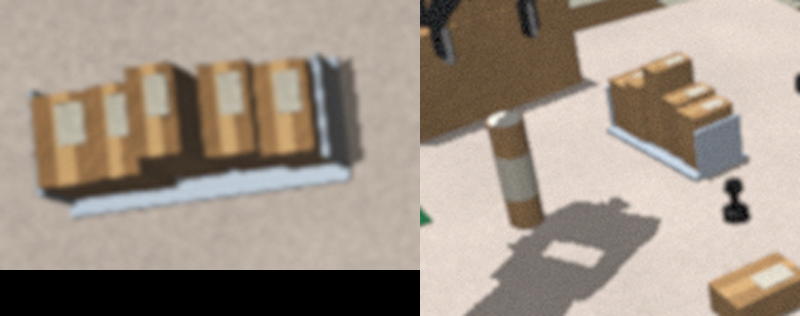

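The slim carton stands in the gap, its top centred at crop (154,110), and the row looks undisturbed. The open fingers are above the tube cap at (507,117). Grasping the tube next.

```bash
python3 -m inch '[{"travel":[0,0.001,0.03],"angular":[-0.005,0,0],"jaw":-1},{"travel":[0,0.001,0.07],"angular":[-0.005,0,0],"jaw":-1},{"travel":[0,0.001,0.105],"angular":[-0.005,0,0],"jaw":-1},{"travel":[0,0.001,0.127],"angular":[-0.005,0,0],"jaw":-1},{"travel":[0,0.001,0.127],"angular":[-0.005,0,0],"jaw":-1},{"travel":[0,0.001,0.127],"angular":[-0.005,0,0],"jaw":0},{"travel":[0,0.001,0.127],"angular":[-0.005,0,0],"jaw":1},{"travel":[0,0.001,0.127],"angular":[-0.005,0,0],"jaw":1}]' 40 >/dev/null
python3 -c "
from h import *
st()
print(ray((131.3,206.7),.116))"
python3 -m inch '[{"travel":[0,0,0],"angular":[0,0,0],"jaw":1},{"travel":[0,0,0],"angular":[0,0,0],"jaw":1},{"travel":[0,0,0],"angular":[0,0,0],"jaw":1},{"travel":[0,0,-0.02],"angular":[0,0,0],"jaw":1},{"travel":[0,0,-0.05],"angular":[0,0,0],"jaw":1},{"travel":[0,0,-0.09],"angular":[0,0,0],"jaw":1},{"travel":[0,0,-0.12],"angular":[0,0,0],"jaw":1},{"travel":[0,0,-0.14],"angular":[0,0,0],"jaw":1}]' >/dev/null
python3 -c "
from h import *
st();to(.563,-.27,.21,.11)"
```

```text
t 11.4 p [0.3378 0.3136 0.0711] yaw 0.1101 tilt [0.001  0.0008] w 0.0395 ff 38.8 F [-0.3  0.7  3.8]
[0.56492955 0.35855401]
t 12.4 p [0.3372 0.3133 0.2113] yaw 0.1101 tilt [0.0006 0.0008] w 0.0393 ff 39.4 F [ 0.4  0.7 -1.8]
travel [-0.6046  0.1603  0.001 ] angular [ 0.0007 -0.0007  0.0001]
```

```bash
python3 -m inch '[{"travel":[-0.015,0.004,0],"angular":[0,0,0],"jaw":1},{"travel":[-0.04,0.011,0],"angular":[0,0,0],"jaw":1},{"travel":[-0.075,0.02,0],"angular":[0,0,0],"jaw":1},{"travel":[-0.115,0.03,0],"angular":[0,0,0],"jaw":1},{"travel":[-0.16,0.042,0],"angular":[0,0,0],"jaw":1},{"travel":[-0.205,0.054,0],"angular":[0,0,0],"jaw":1},{"travel":[-0.25,0.066,0],"angular":[0,0,0],"jaw":1},{"travel":[-0.295,0.078,0],"angular":[0,0,0],"jaw":1}]' >/dev/null
python3 -m inch '[{"travel":[-0.045,0.012,0],"angular":[0,0,0],"jaw":1},{"travel":[-0.09,0.024,0],"angular":[0,0,0],"jaw":1},{"travel":[-0.135,0.036,0],"angular":[0,0,0],"jaw":1},{"travel":[-0.18,0.048,0],"angular":[0,0,0],"jaw":1},{"travel":[-0.22,0.059,0],"angular":[0,0,0],"jaw":1},{"travel":[-0.255,0.068,0],"angular":[0,0,0],"jaw":1},{"travel":[-0.285,0.076,0],"angular":[0,0,0],"jaw":1},{"travel":[-0.305,0.081,0],"angular":[0,0,0],"jaw":1}]' >/dev/null
python3 -m inch '[{"travel":[-0.005,0.002,0],"angular":[0,0,0],"jaw":1},{"travel":[-0.005,0.002,0.02],"angular":[0,0,0],"jaw":1},{"travel":[-0.005,0.002,0.045],"angular":[0,0,0],"jaw":1},{"travel":[-0.005,0.002,0.07],"angular":[0,0,0],"jaw":1},{"travel":[-0.005,0.002,0.09],"angular":[0,0,0],"jaw":1},{"travel":[-0.005,0.002,0.105],"angular":[0,0,0],"jaw":1},{"travel":[-0.005,0.002,0.11],"angular":[0,0,0],"jaw":1},{"travel":[-0.005,0.002,0.11],"angular":[0,0,0],"jaw":1}]' >/dev/null
python3 -c "
from h import *
st();to(.563,-.27,.075,.11)"
```

```text
t 15.4 p [ 0.5636 -0.2706  0.0998] yaw 0.11 tilt [-0.0008 -0.0003] w 0.0392 ff 39.4 F [ 0.7  0.6 -1.8]
travel [ 0.0006 -0.0005  0.0248] angular [-0.0008  0.0002  0.    ]
```

```bash
python3 -m inch '[{"travel":[0,0,0.006],"angular":[0,0,0],"jaw":1},{"travel":[0,0,0.012],"angular":[0,0,0],"jaw":1},{"travel":[0,0,0.018],"angular":[0,0,0],"jaw":1},{"travel":[0,0,0.022],"angular":[0,0,0],"jaw":1},{"travel":[0,0,0.024],"angular":[0,0,0],"jaw":1},{"travel":[0,0,0.026],"angular":[0,0,0],"jaw":1},{"travel":[0,0,0.027],"angular":[0,0,0],"jaw":1},{"travel":[0,0,0.027],"angular":[0,0,0],"jaw":1}]' >/dev/null
python3 -c "
from h import *
st()"
```

```text
t 16.4 p [ 0.5638 -0.2711  0.0751] yaw 0.1103 tilt [-0.0009 -0.0009] w 0.0395 ff 40.5 F [-4.4  2.2  9.7]
```

```bash
python3 -m inch '[{"travel":[0,0,-0.001],"angular":[0,0,0],"jaw":0.5},{"travel":[0,0,-0.001],"angular":[0,0,0],"jaw":0},{"travel":[0,0,-0.001],"angular":[0,0,0],"jaw":-0.5},{"travel":[0,0,-0.001],"angular":[0,0,0],"jaw":-1},{"travel":[0,0,-0.001],"angular":[0,0,0],"jaw":-1},{"travel":[0,0,-0.001],"angular":[0,0,0],"jaw":-1},{"travel":[0,0,-0.001],"angular":[0,0,0],"jaw":-1},{"travel":[0,0,-0.02],"angular":[0,0,0],"jaw":-1}]'
python3 -m inch '[{"travel":[0,0,-0.03],"angular":[0,0,0],"jaw":-1},{"travel":[0,0,-0.065],"angular":[0,0,0],"jaw":-1},{"travel":[0,0,-0.1],"angular":[0,0,0],"jaw":-1},{"travel":[0,0,-0.115],"angular":[0,0,0],"jaw":-1},{"travel":[0,0,-0.12],"angular":[0,0,0],"jaw":-1},{"travel":[0,-0.04,-0.12],"angular":[0,0,0],"jaw":-1},{"travel":[0,-0.08,-0.11],"angular":[0,0,0],"jaw":-1},{"travel":[0,-0.12,-0.09],"angular":[0,0,0],"jaw":-1}]' >/dev/null
python3 -c "
from h import *
st();to(.3519,-.2871,.1,-.127)"
```

```text
t: 17.4
tool_pos: [0.5623, -0.2697, 0.0916]
ee_rot: [[-0.11, 0.994, -0.004], [0.994, 0.11, 0.002], [0.003, -0.004, -1.0]]
wrist_force: [-0.2, -0.6, -0.3]
gripper_width: 0.0854
finger_force: 0.0
t 18.4 p [ 0.4429 -0.2835  0.1818] yaw 0.1103 tilt [-0.0016  0.0002] w 0.0855 ff 0.0 F [ 0.  -0.5 -0. ]
travel [ 0.0064 -0.0907  0.0819] angular [-1.600e-03 -2.000e-04  2.373e-01]
```

```bash
python3 -m inch '[{"travel":[0.002,-0.03,0.02],"angular":[0,0,0.08],"jaw":-1},{"travel":[0.004,-0.06,0.04],"angular":[0,0,0.16],"jaw":-1},{"travel":[0.006,-0.085,0.06],"angular":[0,0,0.237],"jaw":-1},{"travel":[0.006,-0.091,0.075],"angular":[0,0,0.237],"jaw":-1},{"travel":[0.006,-0.091,0.082],"angular":[0,0,0.237],"jaw":-1},{"travel":[0.006,-0.091,0.082],"angular":[0,0,0.237],"jaw":-1},{"travel":[0.006,-0.091,0.082],"angular":[0,0,0.237],"jaw":-1},{"travel":[0.006,-0.091,0.082],"angular":[0,0,0.237],"jaw":-1}]' >/dev/null
python3 - <<'E'
from h import *
st();to(.3519,-.2871,.015,-.127)
a=env.camera("top")[:,:,::-1][140:340,380:580];b=env.camera("side")[:,:,::-1][260:430,280:510]
r=lambda i,s:cv2.convertScaleAbs(cv2.resize(i,s,interpolation=cv2.INTER_CUBIC),alpha=1.3)
cv2.imwrite("pics/g3.png",np.hstack([r(a,(390,390)),r(b,(400,390))]))
E
```

```text
t 19.4 p [ 0.3537 -0.2881  0.1015] yaw -0.1262 tilt [-0.0002 -0.0012] w 0.0855 ff 0.0 F [-1.   0.   0.1]
travel [ 0.0008 -0.0019  0.0865] angular [-0.0001  0.0012  0.0008]
```

View pics/g3.png

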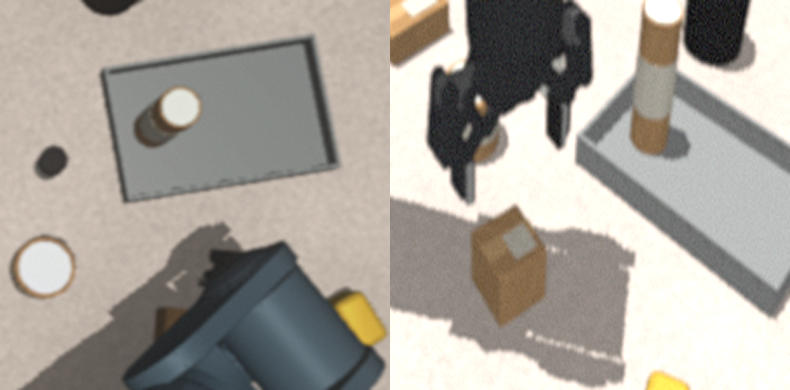

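The tall tube stands in the long tray (cap at crop (180,107)). The fingers are over the cube. Grasping it.

```bash
python3 -m inch '[{"travel":[0.001,-0.002,0.02],"angular":[0,0,0],"jaw":-1},{"travel":[0.001,-0.002,0.05],"angular":[0,0,0],"jaw":-1},{"travel":[0.001,-0.002,0.075],"angular":[0,0,0],"jaw":-1},{"travel":[0.001,-0.002,0.086],"angular":[0,0,0],"jaw":-1},{"travel":[0.001,-0.002,0.086],"angular":[0,0,0],"jaw":0},{"travel":[0.001,-0.002,0.086],"angular":[0,0,0],"jaw":1},{"travel":[0.001,-0.002,0.086],"angular":[0,0,0],"jaw":1},{"travel":[0.001,-0.002,0.086],"angular":[0,0,0],"jaw":1}]' 40 >/dev/null
python3 -c "
from h import *
st()
for z in (.08,.15,.2):print(ray((350,75),z),ray((275,95),z))"
python3 -m inch '[{"travel":[0,0,0],"angular":[0,0,0],"jaw":1},{"travel":[0,0,0],"angular":[0,0,0],"jaw":1},{"travel":[0,0,-0.02],"angular":[0,0,0],"jaw":1},{"travel":[0,0,-0.05],"angular":[0,0,0],"jaw":1},{"travel":[0,0,-0.09],"angular":[0,0,0],"jaw":1},{"travel":[0,0,-0.12],"angular":[0,0,0],"jaw":1},{"travel":[0,0,-0.135],"angular":[0,0,0],"jaw":1},{"travel":[0,0,-0.14],"angular":[0,0,0],"jaw":1}]' >/dev/null
python3 -c "
from h import *
st();to(.657,-.018,.155,-.058)"
```

```text
t 20.5 p [ 0.3518 -0.2874  0.0161] yaw -0.127 tilt [ 0.0005 -0.0021] w 0.0495 ff 43.3 F [-0.2  0.1  6.2]
[ 0.81942196 -0.05795543] [0.7836191  0.08995507]
[ 0.79273367 -0.05490632] [0.75907777 0.08413453]
[ 0.77367061 -0.05272838] [0.74154826 0.079977  ]
t 21.5 p [ 0.3512 -0.2864  0.1551] yaw -0.127 tilt [-0.0008 -0.0004] w 0.0494 ff 42.6 F [-1.   0.9 -2.1]
travel [ 3.050e-01  2.693e-01 -3.000e-04] angular [-0.0007  0.0005 -0.069 ]
```

```bash
python3 -m inch '[{"travel":[0.02,0.018,0],"angular":[0,0,-0.01],"jaw":1},{"travel":[0.05,0.045,0],"angular":[0,0,-0.02],"jaw":1},{"travel":[0.085,0.075,0],"angular":[0,0,-0.03],"jaw":1},{"travel":[0.12,0.106,0],"angular":[0,0,-0.04],"jaw":1},{"travel":[0.155,0.137,0],"angular":[0,0,-0.05],"jaw":1},{"travel":[0.19,0.168,0],"angular":[0,0,-0.06],"jaw":1},{"travel":[0.225,0.199,0],"angular":[0,0,-0.069],"jaw":1},{"travel":[0.255,0.225,0],"angular":[0,0,-0.069],"jaw":1}]' >/dev/null
python3 -c "
from h import *
st();to(.657,-.018,.055,-.058)"
```

```text
t 22.5 p [ 0.6068 -0.0604  0.1523] yaw -0.0573 tilt [-0.0044  0.0008] w 0.0494 ff 42.6 F [-0.3 -0.1  0. ]
travel [0.0451 0.0481 0.0971] angular [-0.0044 -0.0006  0.0007]
```

```bash
python3 -m inch '[{"travel":[0.02,0.022,0],"angular":[0,0,0],"jaw":1},{"travel":[0.038,0.04,0.005],"angular":[0,0,0],"jaw":1},{"travel":[0.046,0.048,0.02],"angular":[-0.004,0,0],"jaw":1},{"travel":[0.046,0.048,0.045],"angular":[-0.004,0,0],"jaw":1},{"travel":[0.046,0.048,0.07],"angular":[-0.004,0,0],"jaw":1},{"travel":[0.046,0.048,0.09],"angular":[-0.004,0,0],"jaw":1},{"travel":[0.046,0.048,0.1],"angular":[-0.004,0,0],"jaw":1},{"travel":[0.046,0.048,0.1],"angular":[-0.004,0,0],"jaw":1}]' >/dev/null
python3 -c "
from h import *
st();to(.657,-.018,.02,-.058)"
```

```text
t 23.5 p [ 0.6566 -0.019   0.0536] yaw -0.0583 tilt [ 0.0014 -0.0001] w 0.0495 ff 42.6 F [-0.2 -0.2  0.1]
travel [0.001  0.0003 0.0336] angular [ 0.0014  0.     -0.0003]
```

```bash
python3 -m inch '[{"travel":[0,0,0.008],"angular":[0,0,0],"jaw":1},{"travel":[0,0,0.016],"angular":[0,0,0],"jaw":1},{"travel":[0,0,0.023],"angular":[0,0,0],"jaw":1},{"travel":[0,0,0.028],"angular":[0,0,0],"jaw":1},{"travel":[0,0,0.031],"angular":[0,0,0],"jaw":1},{"travel":[0,0,0.033],"angular":[0,0,0],"jaw":1},{"travel":[0,0,0.035],"angular":[0,0,0],"jaw":1},{"travel":[0,0,0.035],"angular":[0,0,0],"jaw":1}]' >/dev/null
python3 -c "
from h import *
st()"
```

```text
t 24.5 p [ 0.6576 -0.0189  0.0202] yaw -0.058 tilt [ 0.0034 -0.0005] w 0.0496 ff 42.8 F [-1.2  0.7  3. ]
```

Contact at the expected height. Release, lift, and head for the short tube.

```bash
python3 -m inch '[{"travel":[0,0,-0.001],"angular":[0,0,0],"jaw":0.5},{"travel":[0,0,-0.001],"angular":[0,0,0],"jaw":0},{"travel":[0,0,-0.001],"angular":[0,0,0],"jaw":-0.5},{"travel":[0,0,-0.001],"angular":[0,0,0],"jaw":-1},{"travel":[0,0,-0.001],"angular":[0,0,0],"jaw":-1},{"travel":[0,0,-0.03],"angular":[0,0,0],"jaw":-1},{"travel":[0,0,-0.075],"angular":[0,0,0],"jaw":-1},{"travel":[0,0,-0.12],"angular":[0,0,0],"jaw":-1}]' >/dev/null
python3 -c "
from h import *
st();to(.422,-.1467,.13,-.058)"
```

```text
t 25.5 p [ 0.6567 -0.0188  0.1406] yaw -0.058 tilt [ 0.0025 -0.0003] w 0.0855 ff 0.0 F [ 0.6  0.6 -0.2]
travel [-0.1413 -0.2269  0.0101] angular [ 0.0025  0.0002 -0.    ]
```

```bash
python3 -m inch '[{"travel":[-0.018,-0.03,0],"angular":[0,0,0],"jaw":-1},{"travel":[-0.043,-0.07,0],"angular":[0,0,0],"jaw":-1},{"travel":[-0.072,-0.115,0],"angular":[0,0,0],"jaw":-1},{"travel":[-0.1,-0.16,0.005],"angular":[0,0,0],"jaw":-1},{"travel":[-0.123,-0.197,0.01],"angular":[0,0,0],"jaw":-1},{"travel":[-0.136,-0.22,0.01],"angular":[0,0,0],"jaw":-1},{"travel":[-0.141,-0.227,0.01],"angular":[0,0,0],"jaw":-1},{"travel":[-0.141,-0.227,0.01],"angular":[0,0,0],"jaw":-1}]' >/dev/null
python3 - <<'E'
from h import *
st();to(.422,-.1467,.02,-.058)
a=env.camera("top")[:,:,::-1][100:300,250:450];b=env.camera("side")[:,:,::-1][170:340,250:450]
r=lambda i,s:cv2.convertScaleAbs(cv2.resize(i,s,interpolation=cv2.INTER_CUBIC),alpha=1.3)
cv2.imwrite("pics/g4.png",np.hstack([r(a,(390,390)),r(b,(400,390))]))
E
```

```text
t 26.5 p [ 0.4226 -0.1467  0.1293] yaw -0.0587 tilt [ 0.004  -0.0008] w 0.0853 ff 0.0 F [0.4 0.1 0.2]
travel [ 0.     -0.0011  0.1093] angular [ 0.0041  0.0006 -0.0007]
```

View pics/g4.png

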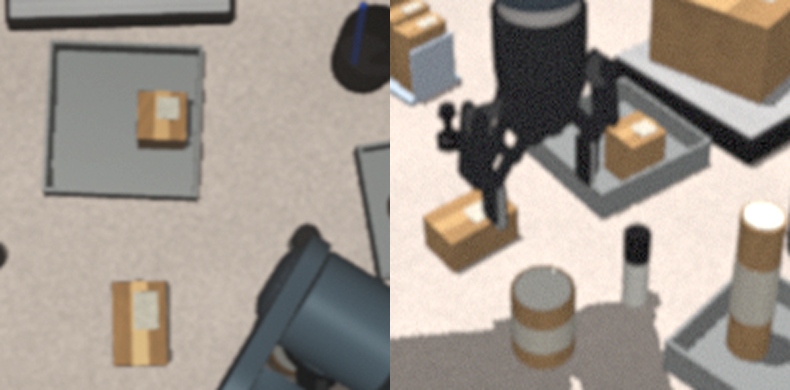

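The cube sits in the square tray at crop (162,117). The bottle stays clear of the far finger, which is over the short tube. Grasping the short tube.

```bash
python3 -m inch '[{"travel":[0,-0.001,0.03],"angular":[0.004,0,0],"jaw":-1},{"travel":[0,-0.001,0.065],"angular":[0.004,0,0],"jaw":-1},{"travel":[0,-0.001,0.095],"angular":[0.004,0,0],"jaw":-1},{"travel":[0,-0.001,0.107],"angular":[0.004,0,0],"jaw":-1},{"travel":[0,-0.001,0.107],"angular":[0.004,0,0],"jaw":-1},{"travel":[0,-0.001,0.107],"angular":[0.004,0,0],"jaw":0},{"travel":[0,-0.001,0.107],"angular":[0.004,0,0],"jaw":1},{"travel":[0,-0.001,0.107],"angular":[0.004,0,0],"jaw":1}]' 40 >/dev/null
python3 -c "
from h import *
st()"
python3 -m inch '[{"travel":[0,0,0],"angular":[0,0,0],"jaw":1},{"travel":[0,0,0],"angular":[0,0,0],"jaw":1},{"travel":[0,0,-0.02],"angular":[0,0,0],"jaw":1},{"travel":[0,0,-0.05],"angular":[0,0,0],"jaw":1},{"travel":[0,0,-0.085],"angular":[0,0,0],"jaw":1},{"travel":[0,0,-0.12],"angular":[0,0,0],"jaw":1},{"travel":[0,0,-0.135],"angular":[0,0,0],"jaw":1},{"travel":[0,0,-0.14],"angular":[0,0,0],"jaw":1}]' >/dev/null
python3 -c "
from h import *
st();to(.661,.056,.16,-.058)"
```

```text
t 27.6 p [ 0.4227 -0.1472  0.0234] yaw -0.058 tilt [ 0.0015 -0.0017] w 0.059 ff 43.5 F [0.6 0.6 6.2]
t 28.6 p [ 0.4217 -0.1465  0.1622] yaw -0.058 tilt [-0.0003 -0.0006] w 0.0587 ff 43.7 F [ 0.1  0.6 -1.6]
travel [0.216  0.2272 0.002 ] angular [-0.0003  0.0006 -0.    ]
```

```bash
python3 -m inch '[{"travel":[0.018,0.019,0],"angular":[0,0,0],"jaw":1},{"travel":[0.045,0.047,0],"angular":[0,0,0],"jaw":1},{"travel":[0.08,0.084,0],"angular":[0,0,0],"jaw":1},{"travel":[0.115,0.121,0],"angular":[0,0,0],"jaw":1},{"travel":[0.15,0.158,0],"angular":[0,0,0],"jaw":1},{"travel":[0.182,0.191,0],"angular":[0,0,0],"jaw":1},{"travel":[0.206,0.217,0],"angular":[0,0,0],"jaw":1},{"travel":[0.216,0.227,0],"angular":[0,0,0],"jaw":1}]' >/dev/null
python3 -m inch '[{"travel":[0,0,0.01],"angular":[0,0,0],"jaw":1},{"travel":[0,0,0.03],"angular":[0,0,0],"jaw":1},{"travel":[0,0,0.05],"angular":[0,0,0],"jaw":1},{"travel":[0,0,0.07],"angular":[0,0,0],"jaw":1},{"travel":[0,0,0.085],"angular":[0,0,0],"jaw":1},{"travel":[0,0,0.095],"angular":[0,0,0],"jaw":1},{"travel":[0,0,0.1],"angular":[0,0,0],"jaw":1},{"travel":[0,0,0.1],"angular":[0,0,0],"jaw":1}]' >/dev/null
python3 -c "
from h import *
st();to(.661,.056,.0274,-.058)"
```

```text
t 30.6 p [0.6608 0.0561 0.0617] yaw -0.0579 tilt [-0.0008 -0.0002] w 0.0593 ff 43.9 F [-0.  -0.4 -1.4]
travel [-0.0001  0.0002  0.0343] angular [-0.0008  0.0002  0.0001]
```

```bash
python3 -m inch '[{"travel":[0,0,0.008],"angular":[0,0,0],"jaw":1},{"travel":[0,0,0.016],"angular":[0,0,0],"jaw":1},{"travel":[0,0,0.023],"angular":[0,0,0],"jaw":1},{"travel":[0,0,0.028],"angular":[0,0,0],"jaw":1},{"travel":[0,0,0.031],"angular":[0,0,0],"jaw":1},{"travel":[0,0,0.034],"angular":[0,0,0],"jaw":1},{"travel":[0,0,0.036],"angular":[0,0,0],"jaw":1},{"travel":[0,0,0.036],"angular":[0,0,0],"jaw":1}]' >/dev/null
python3 -c "
from h import *
st()"
```

```text
t 31.6 p [0.6613 0.056  0.0274] yaw -0.0579 tilt [-0.0001 -0.0004] w 0.0589 ff 44.4 F [-3.9  0.8  6.9]
```

```bash
python3 -m inch '[{"travel":[0,0,-0.001],"angular":[0,0,0],"jaw":0.5},{"travel":[0,0,-0.001],"angular":[0,0,0],"jaw":0},{"travel":[0,0,-0.001],"angular":[0,0,0],"jaw":-0.5},{"travel":[0,0,-0.001],"angular":[0,0,0],"jaw":-1},{"travel":[0,0,-0.001],"angular":[0,0,0],"jaw":-1},{"travel":[0,0,-0.03],"angular":[0,0,0],"jaw":-1},{"travel":[0,0,-0.075],"angular":[0,0,0],"jaw":-1},{"travel":[0,0,-0.12],"angular":[0,0,0],"jaw":-1}]' >/dev/null
python3 -c "
from h import *
st();to(.4494,.0082,.13,-1.573)"
```

```text
t 32.6 p [0.6604 0.056  0.1465] yaw -0.0581 tilt [-0.0018 -0.0001] w 0.0857 ff 0.0 F [ 1.   0.  -0.1]
travel [-0.06   -0.2079  0.0169] angular [-1.3000e-03  1.5000e-03  1.5149e+00]
```

```bash
python3 -m inch '[{"travel":[-0.008,-0.026,0],"angular":[0,0,0.18],"jaw":-1},{"travel":[-0.016,-0.055,0],"angular":[0,0,0.36],"jaw":-1},{"travel":[-0.025,-0.085,0],"angular":[0,0,0.54],"jaw":-1},{"travel":[-0.034,-0.117,0],"angular":[0,0,0.72],"jaw":-1},{"travel":[-0.043,-0.15,0.005],"angular":[0,0,0.9],"jaw":-1},{"travel":[-0.052,-0.18,0.01],"angular":[0,0,1.08],"jaw":-1},{"travel":[-0.058,-0.2,0.017],"angular":[0,0,1.26],"jaw":-1},{"travel":[-0.06,-0.208,0.017],"angular":[0,0,1.44],"jaw":-1}]' >/dev/null
python3 -c "
from h import *
st();to(.4494,.0082,.01,-1.573)"
```

```text
t 33.6 p [0.4481 0.0082 0.1281] yaw -1.5044 tilt [-0.0024  0.0001] w 0.0854 ff 0.0 F [0.  0.7 0.2]
travel [1.600e-03 1.000e-04 1.181e-01] angular [-0.0002  0.0024  0.0686]
```

```bash
python3 -m inch '[{"travel":[0.001,0,0],"angular":[0,0.002,0.069],"jaw":-1},{"travel":[0.001,0,0.035],"angular":[0,0.002,0.069],"jaw":-1},{"travel":[0.001,0,0.075],"angular":[0,0.002,0.069],"jaw":-1},{"travel":[0.001,0,0.105],"angular":[0,0.002,0.069],"jaw":-1},{"travel":[0.001,0,0.12],"angular":[0,0.002,0.069],"jaw":-1},{"travel":[0.001,0,0.12],"angular":[0,0.002,0.069],"jaw":0},{"travel":[0.001,0,0.12],"angular":[0,0.002,0.069],"jaw":1},{"travel":[0.001,0,0.12],"angular":[0,0.002,0.069],"jaw":1}]' 45 >/dev/null
python3 -m inch '[{"travel":[0,0,0],"angular":[0,0,0],"jaw":1},{"travel":[0,0,0],"angular":[0,0,0],"jaw":1},{"travel":[0,0,0],"angular":[0,0,0],"jaw":1},{"travel":[0,0,0],"angular":[0,0,0],"jaw":1},{"travel":[0,0,0],"angular":[0,0,0],"jaw":1},{"travel":[0,0,0],"angular":[0,0,0],"jaw":1},{"travel":[0,0,0],"angular":[0,0,0],"jaw":1},{"travel":[0,0,0],"angular":[0,0,0],"jaw":1}]' >/dev/null
python3 -c "
from h import *
st()"
```

```text
t 35.6 p [0.4517 0.008  0.0101] yaw -1.5669 tilt [ 0.0032 -0.0006] w 0.0542 ff 49.6 F [-0.2  0.8  6.7]
```

```bash
python3 -m inch '[{"travel":[0,0,-0.01],"angular":[0,0,0],"jaw":1},{"travel":[0,0,-0.035],"angular":[0,0,0],"jaw":1},{"travel":[0,0,-0.07],"angular":[0,0,0],"jaw":1},{"travel":[0,0,-0.11],"angular":[0,0,0],"jaw":1},{"travel":[0,0,-0.15],"angular":[0,0,0],"jaw":1},{"travel":[0,0,-0.185],"angular":[0,0,0],"jaw":1},{"travel":[0,0,-0.205],"angular":[0,0,0],"jaw":1},{"travel":[0,0,-0.21],"angular":[0,0,0],"jaw":1}]' >/dev/null
python3 - <<'E'
from h import *
st();to(.5752,-.3817,.22,-1.461)
a=env.camera("top")[:,:,::-1][100:300,250:450];b=env.camera("side")[:,:,::-1][170:340,250:450]
r=lambda i,s:cv2.convertScaleAbs(cv2.resize(i,s,interpolation=cv2.INTER_CUBIC),alpha=1.3)
cv2.imwrite("pics/g5.png",np.hstack([r(a,(390,390)),r(b,(400,390))]))
E
```

```text
t 36.6 p [0.4507 0.0082 0.2204] yaw -1.5669 tilt [ 0.0038 -0.0008] w 0.0543 ff 48.6 F [-0.3  0.3 -2.1]
travel [0.1229 0.3904 0.0012] angular [ 0.001  -0.0038 -0.1059]
```

View pics/g5.png

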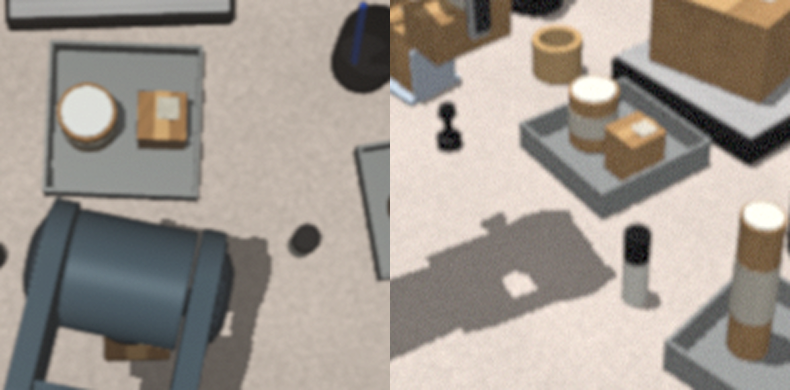

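Short tube and cube both stand in the square tray (crop (87,110) and (162,117)). Carrying the flat carton over, above tube height.

```bash
python3 -m inch '[{"travel":[0.005,0.016,0],"angular":[0,0,0],"jaw":1},{"travel":[0.014,0.045,0],"angular":[0,0,-0.015],"jaw":1},{"travel":[0.026,0.083,0],"angular":[0,0,-0.03],"jaw":1},{"travel":[0.04,0.125,0],"angular":[0,0,-0.045],"jaw":1},{"travel":[0.053,0.168,0],"angular":[0,0,-0.06],"jaw":1},{"travel":[0.066,0.21,0],"angular":[0,0,-0.075],"jaw":1},{"travel":[0.08,0.253,0],"angular":[0,0,-0.09],"jaw":1},{"travel":[0.093,0.295,0],"angular":[0,0,-0.106],"jaw":1}]' >/dev/null
python3 -c "
from h import *
st();to(.5752,-.3817,.22,-1.461)"
```

```text
t 37.7 p [ 0.5439 -0.2887  0.2171] yaw -1.4614 tilt [-0.0011  0.0013] w 0.0543 ff 48.7 F [ 0.8 -0.7 -0.8]
travel [ 0.0209  0.0958 -0.0031] angular [-0.0015  0.001  -0.0004]
```

```bash
python3 -m inch '[{"travel":[0.008,0.036,0],"angular":[0,0,0],"jaw":1},{"travel":[0.014,0.066,0],"angular":[0,0,0],"jaw":1},{"travel":[0.019,0.086,0],"angular":[0,0,0],"jaw":1},{"travel":[0.021,0.096,0],"angular":[0,0,0],"jaw":1},{"travel":[0.021,0.096,0],"angular":[0,0,0],"jaw":1},{"travel":[0.021,0.096,0.02],"angular":[0,0,0],"jaw":1},{"travel":[0.021,0.096,0.05],"angular":[0,0,0],"jaw":1},{"travel":[0.021,0.096,0.08],"angular":[0,0,0],"jaw":1}]' >/dev/null
python3 - <<'E'
from h import *
st();to(.5752,-.3817,.05,-1.461)
a=env.camera("top")[:,:,::-1][140:340,380:580];b=env.camera("side")[:,:,::-1][200:400,330:560]
r=lambda i,s:cv2.convertScaleAbs(cv2.resize(i,s,interpolation=cv2.INTER_CUBIC),alpha=1.3)
cv2.imwrite("pics/g6.png",np.hstack([r(a,(340,390)),r(b,(450,390))]))
E
```

```text
t 38.7 p [ 0.5753 -0.3781  0.1367] yaw -1.4601 tilt [-0.0001  0.001 ] w 0.0541 ff 48.7 F [-0.3  0.1 -1.3]
travel [-0.0005  0.0036  0.0867] angular [-0.001  -0.      0.0009]
```

View pics/g6.png

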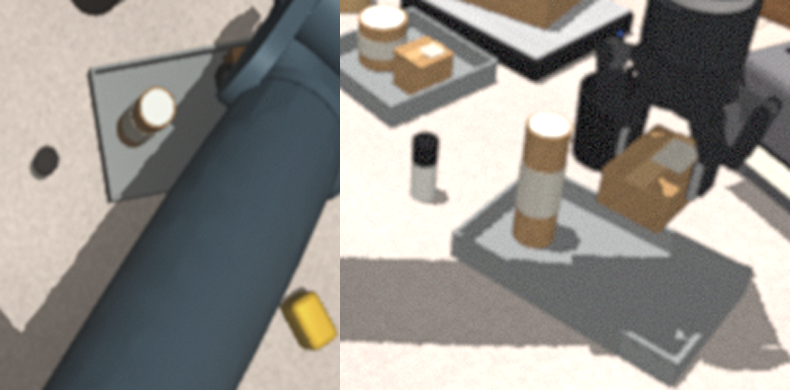

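The flat carton hangs level, and the gripper is well clear of the tube at (545,180). Lowering.

```bash
python3 -m inch '[{"travel":[0,0.003,0.015],"angular":[0,0,0],"jaw":1},{"travel":[0,0.003,0.035],"angular":[0,0,0],"jaw":1},{"travel":[0,0.003,0.055],"angular":[0,0,0],"jaw":1},{"travel":[0,0.003,0.075],"angular":[0,0,0],"jaw":1},{"travel":[0,0.003,0.09],"angular":[0,0,0],"jaw":1},{"travel":[0,0.003,0.1],"angular":[0,0,0],"jaw":1},{"travel":[0,0.003,0.102],"angular":[0,0,0],"jaw":1},{"travel":[0,0.003,0.102],"angular":[0,0,0],"jaw":1}]' >/dev/null
python3 -c "
from h import *
st()"
```

```text
t 39.8 p [ 0.5767 -0.3828  0.0375] yaw -1.461 tilt [ 0.0017 -0.0008] w 0.0537 ff 48.6 F [ 0.2  0.1 -1.2]
```

```bash
python3 -m inch '[{"travel":[0,0,0.006],"angular":[0,0,0],"jaw":1},{"travel":[0,0,0.012],"angular":[0,0,0],"jaw":1},{"travel":[0,0,0.017],"angular":[0,0,0],"jaw":1},{"travel":[0,0,0.02],"angular":[0,0,0],"jaw":1},{"travel":[0,0,0.022],"angular":[0,0,0],"jaw":1},{"travel":[0,0,0.024],"angular":[0,0,0],"jaw":1},{"travel":[0,0,0.025],"angular":[0,0,0],"jaw":1},{"travel":[0,0,0.025],"angular":[0,0,0],"jaw":1}]' >/dev/null
python3 -c "
from h import *
st()"
```

```text
t 40.8 p [ 0.5771 -0.3831  0.0142] yaw -1.461 tilt [ 0.0021 -0.001 ] w 0.0545 ff 49.7 F [-2.4  1.7  7.4]
```

```bash
python3 -m inch '[{"travel":[0,0,-0.001],"angular":[0,0,0],"jaw":-0.4},{"travel":[0,0,-0.001],"angular":[0,0,0],"jaw":-0.55},{"travel":[0,0,-0.001],"angular":[0,0,0],"jaw":-0.55},{"travel":[0,0,-0.001],"angular":[0,0,0],"jaw":-0.55},{"travel":[0,0,-0.001],"angular":[0,0,0],"jaw":-0.55},{"travel":[0,0,-0.001],"angular":[0,0,0],"jaw":-0.55},{"travel":[0,0,-0.001],"angular":[0,0,0],"jaw":-0.55},{"travel":[0,0,-0.003],"angular":[0,0,0],"jaw":-0.55}]'
```

```text
t: 41.8
tool_pos: [0.5762, -0.3824, 0.0149]
ee_rot: [[0.994, 0.11, 0.001], [0.11, -0.994, 0.0], [0.001, -0.0, -1.0]]
wrist_force: [-0.2, 0.3, 0.1]
gripper_width: 0.0663
finger_force: 0.0
```

Released without touching anything. Lift clear, back away, and take a final look.

```bash
python3 -m inch '[{"travel":[0,0,-0.015],"angular":[0,0,0],"jaw":-0.55},{"travel":[0,0,-0.05],"angular":[0,0,0],"jaw":-0.55},{"travel":[0,0,-0.09],"angular":[0,0,0],"jaw":-0.55},{"travel":[0,0,-0.13],"angular":[0,0,0],"jaw":-0.55},{"travel":[0,0,-0.17],"angular":[0,0,0],"jaw":-0.55},{"travel":[0,0,-0.21],"angular":[0,0,0],"jaw":-0.55},{"travel":[-0.05,0,-0.23],"angular":[0,0,0],"jaw":-0.55},{"travel":[-0.11,0,-0.23],"angular":[0,0,0],"jaw":-0.55}]' >/dev/null
python3 -m inch '[{"travel":[-0.05,0.02,0],"angular":[0,0,0],"jaw":-0.55},{"travel":[-0.1,0.04,0],"angular":[0,0,0],"jaw":-0.55},{"travel":[-0.13,0.08,0],"angular":[0,0,0],"jaw":-0.55},{"travel":[-0.13,0.12,0],"angular":[0,0,0],"jaw":-0.55},{"travel":[-0.13,0.14,0],"angular":[0,0,0],"jaw":-0.55},{"travel":[-0.13,0.14,0],"angular":[0,0,0],"jaw":-0.55},{"travel":[-0.13,0.14,0],"angular":[0,0,0],"jaw":-0.55},{"travel":[-0.13,0.14,0],"angular":[0,0,0],"jaw":-0.55}]' >/dev/null
python3 - <<'E'
from h import *
st()
cv2.imwrite("pics/end.png",np.vstack([cv2.resize(env.camera("top")[100:300,80:580,::-1],(800,320)),cv2.resize(env.camera("side")[140:390,150:640,::-1],(549,280))[:, :] if 0 else cv2.copyMakeBorder(cv2.resize(env.camera("side")[140:390,150:640,::-1],(549,280)),0,0,0,251,0)]))
E
```

```text
t 43.8 p [ 0.3532 -0.5471  0.2452] yaw -1.4602 tilt [ 0.0011 -0.0003] w 0.0662 ff 0.0 F [ 0.7  0.5 -0.4]
```

View pics/end.png

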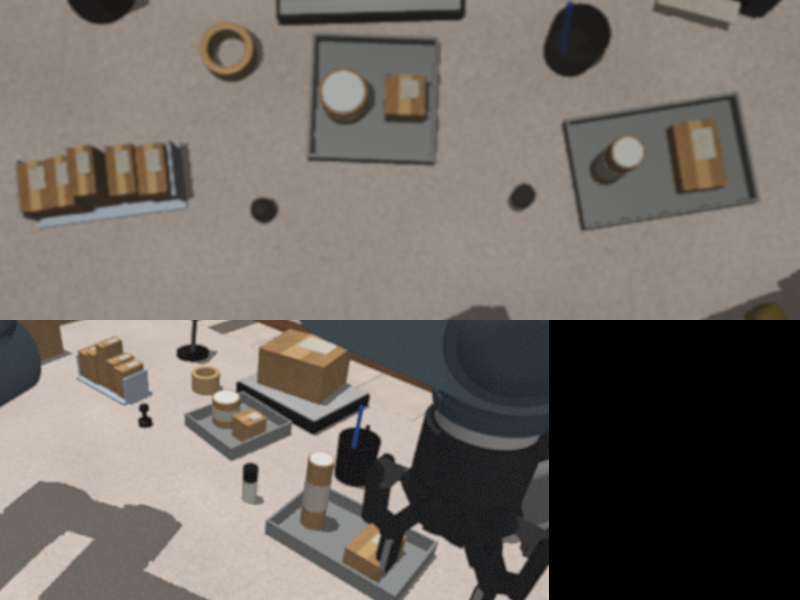

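All five parcels are in place: tube (625,153) and flat carton (697,155) in the long tray, short tube (345,92) and cube (405,97) in the square tray, slim carton (82,172) in the row. The robot is clear of everything.

```bash
python3 -c "
from station import env
print(env.close_job())"
```

```text
the job is handed in; nothing more can be done
None
```

I handed the job in at about 44 s of the 128 s limit: the final pictures show all five parcels upright and released where the orders call for them and the row undisturbed, but the judge's verdict was not shown.

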